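Line up the bench containers by height

ROBOT

A 6-joint arm with a two-finger parallel gripper is mounted at the origin on a cart in front of the work surface, level with it; the furniture and walls round the work are solid. World frame = base frame: x ahead of the robot, y to its left, z up, the work surface at z = 0. Lengths are in m, angles in rad, forces in N, time in s.
With the tool pointing down it reaches from about 0.375 to 0.9 m from the base axis. Payload 3.1 kg.
Tool frame: the origin (TCP) lies at the very end of the fingers, on their centre line; the grasp point (between the pads) lies 19 mm behind it (manip.pinch_z is the distance from the TCP to the grasp point, in m); z points along the fingers, y is the line along which they close (so a half turn about z gives the same grasp; the last joint's range is limited). The gripper opens to 85 mm and grips with 20 to 120 N. Pads are 22 mm wide; open, the fingers measure 114 mm over their backs; the gripper's body (76 mm by 85 mm) begins 54 mm behind the grasp point. The pads swing forward as they close: fully open they stand 13 mm farther back than shut.
Start: joints at [1.012, 0.527, 1.433, -0, 1.181, -0.178], TCP at [0.232, 0.58, 0.231] pointing down, gripper open.
Joint ranges: [-3.08, 3.08], [-0.75, 2.2], [0.22, 2.44], [-1.43, 4.57], [0, 2.65], [-2.85, 2.85]. Speed limits (rad/s): [2.79, 2.79, 3.14, 3.14, 3.14, 3.14].

INTERFACE

Orientations are given as a unit quaternion [x, y, z, w].
In Python, from station import manip gives the robot as it stands.
- The arm moves only by the tool servo_tool, never from a script. Its argument "commands" is one flat list of numbers, 7 for each row, row after row: the shift along the tool's x, y, z each as a share of 500 mm, from -1 to 1, then the turn, a rotation vector about the tool's x, y, z each as a share of 360 degrees, from -1 to 1, then the opening, from -1 (shut) to 1 (fully open). In form: [dx, dy, dz, rx, ry, rz, claw, dx, dy, dz, rx, ry, rz, claw, ...]. A call has 1 to 12 rows; each row shifts and turns the commanded pose from where the row before left it, along the tool's axes as they then stand; what a row does not reach is not made up. A row lasts 1/12 s, in which the tool goes at most 41.7 mm and 7.16 degrees, less where a joint would pass 70% of its speed; a pose out of reach is approached as far as the arm can. A call with a number of a shift or a turn outside -1 to 1 is refused whole. A call with a gripper value outside its range is refused whole. The fingers move at their own pace and stop on an object; "force" is the grip in N (left out, the last holds). Time passes only in rows, so rows that do not move let the fingers close. It gives the time, the measured TCP pose, the force, the opening and the grip force at its end, in the units of the state.
- manip.sense(): the state, without advancing time (a new reading comes with each control period).
- manip.snapshot(name): name is "scene" or "top" or "wrist"; returns a dict with "img" (480x640x3 uint8, red, green, blue), "mtx" (3x3 intrinsics, pixels), "world_to_cam" (4x4, takes a point from world to camera coordinates). Camera axes: x right, y up, looking along -z (the intrinsics and any distortion apply to the point x, -y, -z); pixel columns grow to the right and rows downward; lengths in m; the calibration is good to about 2 mm. A picture is of the moment at which its call begins. There is no depth.
- manip.sign_off(): hands the job in; it is judged then, once.
Trained networks look in a picture, given as the dict that the camera call returned (one of the last four; its "shot" number tells which), for a name from the list of things; names that differ only in an ending like _2 or _b are one class to them, and where a whole thing is asked for, a point or a joint stands for the part that bears it (a point fixed in the world has none). Each returns a list of dicts, best first, with "conf" (0 to 1); they miss things now and then, are a little off and sometimes report something else, mostly with a low value. They report only what shows in the picture. A call takes as long as a camera call. They do not tell look-alikes from the thing itself.
- manip.look_for(picture, query): "box" ([left, top, width, height] in pixels, round what is visible of it).
- manip.silhouettes(picture, query): "pixels" (480x640 bool, what is visible of it) and "box" ([left, top, width, height] in pixels, round what is visible of it).
The state is a dict: "t": time; "q": joint angles; "qd": joint speeds; "tau": joint torques, N m; "tcp_pos": TCP position; "tool_rot": TCP orientation; "force": force on the tool from outside, world axes, zero at the start; "ft_torque": the same for the moment, N m; "finger_gap": opening from 0.0 (shut) to 1.0 (fully open); "gripper_force": force on a finger pad.
Only numpy, scipy, OpenCV 4.12 (cv2) and the standard library are available. Lean on these libraries where they do the work, as an engineer would, in place of code of your own. Each camera call takes 0.05 s, during which the arm holds its last target. There are 200 camera calls.

TASK

Tidy the four loose containers - the white dropper bottle, the black pot, the small green bottle and the flat brass wax tin - onto the dark wooden strip, one upright in the middle of each cork disc, in order of height. The tallest goes on the disc next to the steel block and the shortest on the disc at the far end.

Things in the scene. Friction and masses are not known exactly. Their poses are not given: they have to be found in the camera images.
- dropper_bottle_mid (a point): Small white dropper bottle with a pointed nozzle, 80 mm high, 27 mm in diameter up to 54 mm, the nozzle above it at most 18 mm thick. Stands loose on the bench. The point is the centre, half-way up; its z axis points up.
- black_pot_mid (a point): Black round pot with a pale band and a fixed lid, 56 mm high, 58 mm in diameter, the lid (top 14 mm) 60 mm. Stands loose on the bench. The point is the centre, half-way up; its z axis points up.
- ink_bottle_mid (a point): Small pale green bottle with a dark green fixed cap, 40 mm high, 35 mm in diameter up to 26 mm, the cap above it 26 mm in diameter. Stands loose on the bench. The point is the centre, half-way up; its z axis points up.
- amber_tin_mid (a point): Flat round brass tin of amber wax, 19 mm high, 51 mm in diameter. Stands loose on the bench. The point is the centre, half-way up; its z axis points up.
- mark_a: Round cork disc, 64 mm in diameter, the left end disc as the robot sees it of four in a straight row, 72 mm apart, let into a fixed dark wooden strip 84 mm wide, 292 mm long and 8 mm thick that lies on the bench. The discs stand 1.5 mm proud of the wood, so their top is 9.5 mm above the bench; origin at the centre of the disc's underside, 8 mm above the bench; x axis across the strip, y axis along it towards the left end.
- mark_b: Round cork disc, 64 mm in diameter, the second disc from the left of four in a straight row, 72 mm apart, let into a fixed dark wooden strip 84 mm wide, 292 mm long and 8 mm thick that lies on the bench. The discs stand 1.5 mm proud of the wood, so their top is 9.5 mm above the bench; origin at the centre of the disc's underside, 8 mm above the bench; x axis across the strip, y axis along it towards the left end.
- mark_c: Round cork disc, 64 mm in diameter, the third disc from the left of four in a straight row, 72 mm apart, let into a fixed dark wooden strip 84 mm wide, 292 mm long and 8 mm thick that lies on the bench. The discs stand 1.5 mm proud of the wood, so their top is 9.5 mm above the bench; origin at the centre of the disc's underside, 8 mm above the bench; x axis across the strip, y axis along it towards the left end.
- mark_d: Round cork disc, 64 mm in diameter, the right end disc of four in a straight row, 72 mm apart, let into a fixed dark wooden strip 84 mm wide, 292 mm long and 8 mm thick that lies on the bench. The discs stand 1.5 mm proud of the wood, so their top is 9.5 mm above the bench; origin at the centre of the disc's underside, 8 mm above the bench; x axis across the strip, y axis along it towards the left end.
- steel_block: Steel doming block with round hollows, a cube of 34 mm, standing fixed on the bench just off one end of the wooden strip, either the left or the right; its centre is 59 mm from the centre of the nearest disc, in line with the row. Origin at the centre of its underside. (A small bronze bull, 40 mm high, stands fixed in the same place at the other end.)
There are look-alikes about, which are no part of the job. What is shaped like the part that bears black_pot_mid but orange is not meant.

How it is judged:
At the end, for the whole second after the job is handed in: Counted from the steel block, the dropper bottle, black pot, green bottle and brass tin stand on the four cork discs in that order, each within 13 mm of the middle of its disc, upright within 0.12 rad, resting on the cork (height within 5 mm) and still (((horizontal distance between steel_block and mark_a below 0.12 m and horizontal distance between dropper_bottle_mid and mark_a below 0.013 m and horizontal distance between black_pot_mid and mark_b below 0.013 m and horizontal distance between ink_bottle_mid and mark_c below 0.013 m and horizontal distance between amber_tin_mid and mark_d below 0.013 m) or (horizontal distance between steel_block and mark_d below 0.12 m and horizontal distance between dropper_bottle_mid and mark_d below 0.013 m and horizontal distance between black_pot_mid and mark_c below 0.013 m and horizontal distance between ink_bottle_mid and mark_b below 0.013 m and horizontal distance between amber_tin_mid and mark_a below 0.013 m)) and height (world z) of dropper_bottle_mid between 0.0445 and 0.0545 m and angle between each of dropper_bottle_mid, black_pot_mid, ink_bottle_mid, amber_tin_mid's own z axis and vertical below 0.12 rad and linear speed of each of dropper_bottle, black_pot, ink_bottle, amber_tin below 0.02 m/s and height (world z) of black_pot_mid between 0.0325 and 0.0425 m and height (world z) of ink_bottle_mid between 0.0245 and 0.0345 m and height (world z) of amber_tin_mid between 0.014 and 0.024 m); the robot touches nothing.
It also fails if it takes over 128 s, if anything falls off the work surface, if the arm or the gripper's body presses on something with over 40 N, if the wrist force passes 120 N, or if a joint passes its speed limit or range.

## Working session

There is one attempt and no reset: what is moved stays moved. The work goes in short steps, Python scripts to look and compute and a tool call to move; the robot and the scene stay as the last step left them, time stands still between calls to the robot, and variables do not carry over. Pictures are saved under pics/ and viewed, at most 14 in all, crops included, and the job is handed in when it is done.

Besides the shell and the picture viewer there is one more tool, called after "Request:" in YAML: its name, and indented under it one key for each argument. servo_tool: Moves the arm, as the interface text tells. Its arguments: {"type":"object","properties":{"commands":{"type":"array"},"force":{"type":"number"}},"required":["commands"]}

```bash
mkdir -p pics; ls
python3 - <<'E'
from station import manip
import cv2
print(manip.sense(), manip.pinch_z)
for n in ["scene","top"]:
    p=manip.snapshot(n); cv2.imwrite(f"pics/{n}0.png",p["img"][:,:,::-1])
    print(n,p["mtx"],p["world_to_cam"],p.keys())
    for q in ["dropper_bottle_mid","black_pot_mid","ink_bottle_mid","amber_tin_mid","mark_a","steel_block"]:
        print(q,[(r["box"],round(r["conf"],2)) for r in manip.look_for(p,q)])
E
```

```text
pics
{'t': 0.0, 'q': array([ 1.01148002e+00,  5.28450069e-01,  1.43390288e+00, -9.10070341e-06,
        1.18143528e+00, -1.78520346e-01]), 'qd': array([-0.00086545, -0.00174004, -0.00023051, -0.00069208, -0.00073981,
        0.00078262]), 'tau': array([ 1.02028389e-03, -4.42348659e+01, -1.78028333e+01, -2.62738149e-04,
        8.39508371e-03,  8.31512864e-06]), 'tcp_pos': array([0.23188228, 0.5796102 , 0.23034335]), 'tool_rot': array([ 1.89247883e-01,  9.81928731e-01, -1.02543954e-03, -3.91943299e-04]), 'force': array([ 1.33347468,  0.67181137, -0.10101355]), 'ft_torque': array([-0.02265223, -0.00656353,  0.01298449]), 'gripper_force': 0.0, 'finger_gap': 1.0027310450553777} 0.0187
scene [[590.61603702   0.         319.61316609]
 [  0.         590.61603702 233.55364203]
 [  0.           0.           1.        ]] [[-8.99022113e-01  4.37903204e-01 -1.56509286e-04  4.36494293e-01]
 [-3.78635042e-01 -7.77164003e-01  5.02644623e-01  1.03068288e-01]
 [ 2.19988058e-01  4.51947891e-01  8.64493122e-01 -1.59524057e+00]
 [ 0.00000000e+00  0.00000000e+00  0.00000000e+00  1.00000000e+00]] dict_key
[... 684 characters left out ...]
]
 [ 9.87036172e-01  2.46803417e-03  1.60478985e-01 -4.63724301e-01]
 [-1.60497309e-01  1.23251663e-02  9.86959322e-01 -1.28285923e+00]
 [ 0.00000000e+00  0.00000000e+00  0.00000000e+00  1.00000000e+00]] dict_keys(['img', 'mtx', 'world_to_cam', 'shot'])
dropper_bottle_mid [([204.7, 194.2, 16.9, 18.7], 0.55)]
black_pot_mid [([363.9, 278.1, 25.0, 24.4], 0.69), ([190.7, 240.0, 25.8, 27.9], 0.68)]
ink_bottle_mid [([150.9, 195.2, 18.5, 13.0], 0.67)]
amber_tin_mid [([149.5, 237.9, 20.7, 16.6], 0.59)]
mark_a [([354.8, 224.4, 23.3, 24.2], 0.95), ([378.5, 219.0, 25.1, 22.1], 0.94), ([430.4, 205.0, 23.4, 22.6], 0.86), ([403.5, 211.3, 24.7, 21.7], 0.78)]
steel_block [([335.3, 231.6, 16.8, 17.2], 0.77)]
```

View pics/scene0.png

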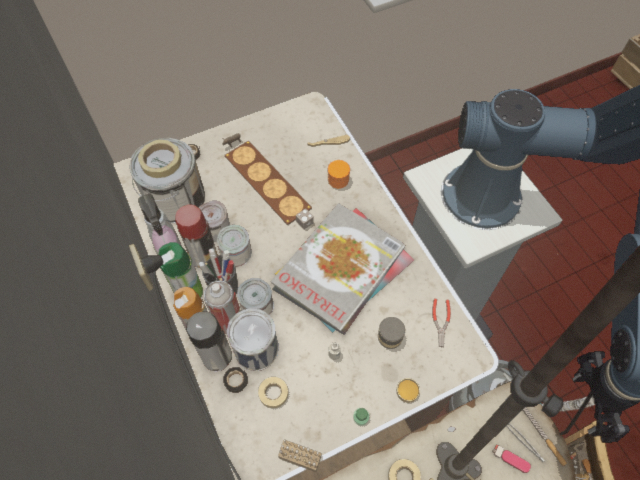

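View pics/top0.png

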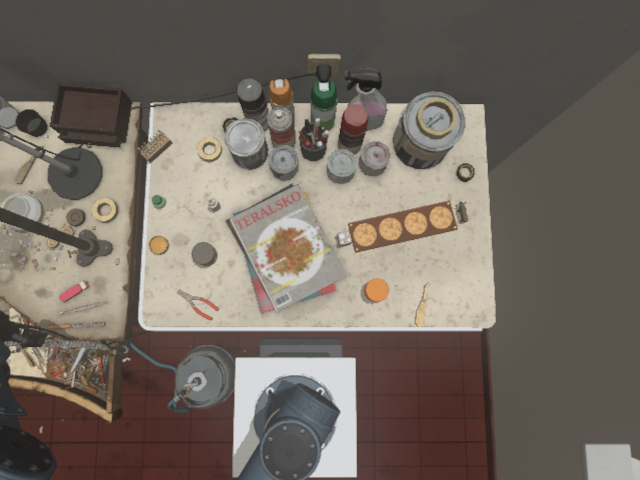

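Top view: strip with discs at (365,235), (390,229), (415,223) and (441,217). The steel block is at its left end (344,240) and the bull at the right (462,211), so dropper→a, pot→b, ink→c, tin→d.
Pot candidates are the dark one at (203,254) and the orange one at (376,290). The dark one fits the description. The dropper is at (213,204), green bottle (159,201) and tin (158,245).

```bash
cat > h.py <<'E'
import numpy as np, cv2
from station import manip
from scipy.spatial.transform import Rotation as R
def ray(p,uv):
    K=p["mtx"];T=p["world_to_cam"]
    d=np.array([(uv[0]-K[0,2])/K[0,0],-(uv[1]-K[1,2])/K[1,1],-1])
    return -T[:3,:3].T@T[:3,3], T[:3,:3].T@d
def at_z(p,uv,z):
    o,d=ray(p,uv); return o+d*(z-o[2])/d[2]
def proj(p,X):
    c=p["world_to_cam"]@np.r_[X,1]; K=p["mtx"]
    return np.array([K[0,0]*c[0]/-c[2]+K[0,2],K[1,1]*-c[1]/-c[2]+K[1,2]])
def tri(rs):
    A=0;b=0
    for o,d in rs:
        d=d/np.linalg.norm(d);M=np.eye(3)-np.outer(d,d);A=A+M;b=b+M@o
    return np.linalg.solve(A,b)
H=dict(dropper_bottle_mid=.035,black_pot_mid=.028,ink_bottle_mid=.02,amber_tin_mid=.0095,mark_a=.0095,steel_block=.017)
def find(p,qs=H):
    for q in qs:
        for r in manip.silhouettes(p,q):
            m=r["pixels"]
            if m.sum()<20: continue
            v,u=np.nonzero(m); x,y,w,h=r["box"]
            print(q,round(r["conf"],2),"c",np.round([u.mean(),v.mean()],1),"n",m.sum(),"box",np.round(r["box"]),"world",np.round(at_z(p,(u.mean(),v.mean()),H[q]),4)[:2],"boxc",np.round(at_z(p,(x+w/2,y+h/2),H[q]),4)[:2])
E
python3 - <<'E'
from h import *
for n in ["scene","top"]:
    p=manip.snapshot(n); print(n); find(p)
    if n=="top":
        c=np.vstack([cv2.resize(p["img"][y0:y0+80,x0:x0+120],None,fx=5,fy=3.6*5/3.6,interpolation=cv2.INTER_CUBIC)[:300] for x0,y0 in []]) if 0 else cv2.resize(p["img"][185:305,140:300],None,fx=5,fy=5,interpolation=cv2.INTER_CUBIC)
        cv2.imwrite("pics/crop1.png",c[:,:,::-1])
E
```

```text
scene
dropper_bottle_mid 0.44 c [334.3 350.6] n 166 box [329. 343.  11.  18.] world [0.5582 0.2252] boxc [0.5585 0.2281]
black_pot_mid 0.92 c [390.9 332.3] n 677 box [379. 315.  26.  32.] world [0.4191 0.2413] boxc [0.4149 0.2404]
ink_bottle_mid 0.72 c [360.7 416.2] n 221 box [353. 409.  13.  18.] world [0.5704 0.3778] boxc [0.5751 0.3806]
ink_bottle_mid 0.2 c [390.4 332. ] n 676 box [379. 313.  24.  38.] world [0.4175 0.2378] boxc [0.4157 0.2378]
amber_tin_mid 0.66 c [407.5 389.9] n 443 box [397. 378.  22.  24.] world [0.4474 0.3709] boxc [0.4457 0.371 ]
mark_a 0.86 c [290.2 205.7] n 365 box [280. 196.  24.  19.] world [ 0.4799 -0.19  ] boxc [ 0.4755 -0.1882]
mark_a 0.76 c [274.6 187.9] n 317 box [265. 177.  21.  20.] world [ 0.4939 -0.2605] boxc [ 0.4909 -0.2611]
mark_a 0.66 c [243.6 155.1] n 308 box [234. 146.  21.  18.] world [ 0.527  -0.4005] boxc [ 0.5236 -0.3991]
steel_block 0.82 c [304.5 218.6] n 248 box [294. 208.  18.  19.] world [ 0.4645 -0.133 ] boxc [ 0.4654 -0.1387]
top
dropper_bottle_mid 0.53 c [213.5 203.7] n 117 box [206. 196.  15.  14.] world [0.5568 0.2217] boxc [0
[... 516 characters left out ...]
22.  20.] world [0.4493 0.3717] boxc [0.4452 0.3729]
mark_a 0.74 c [364.9 234. ] n 407 box [354. 226.  24.  25.] world [ 0.4791 -0.1896] boxc [ 0.4685 -0.193 ]
mark_a 0.71 c [440.5 216.7] n 380 box [431. 203.  23.  25.] world [ 0.5282 -0.3995] boxc [ 0.5326 -0.4038]
mark_a 0.65 c [390.1 228.2] n 399 box [378. 220.  24.  18.] world [ 0.4954 -0.2593] boxc [ 0.4933 -0.2584]
mark_a 0.58 c [415.4 222.3] n 367 box [404. 213.  23.  21.] world [ 0.5123 -0.3296] boxc [ 0.5089 -0.33  ]
steel_block 0.57 c [344.8 238.9] n 154 box [335. 232.  16.  18.] world [ 0.4643 -0.1339] boxc [ 0.4586 -0.1296]
steel_block 0.27 c [159.1 200.6] n 138 box [151. 194.  16.  14.] world [0.5692 0.3743] boxc [0.5681 0.3759]
```

View pics/crop1.png

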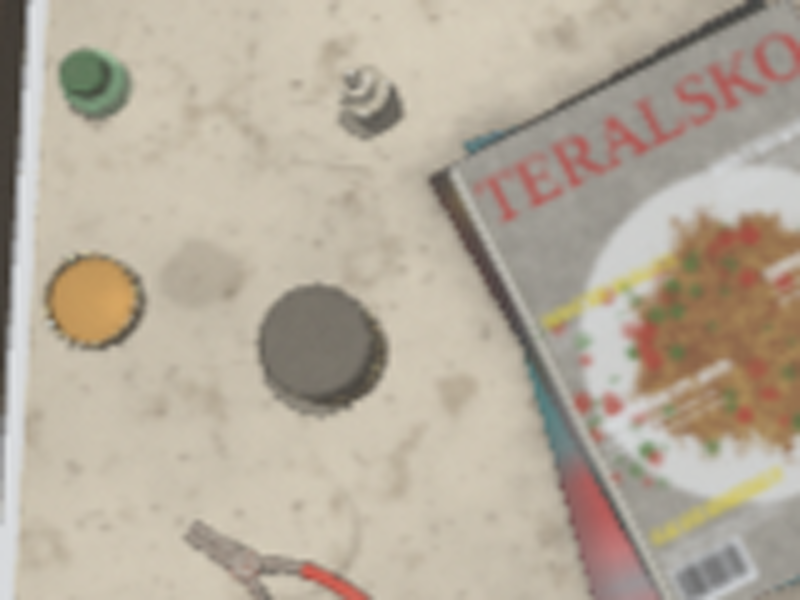

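Crop confirms it: dark pot with the grey lid at (320,345), pointed-nozzle dropper at (370,100), green bottle at (93,80), tin at (95,300). I'll turn the tool so the fingers close across the strip and keep that yaw throughout, placing from the far end (tin) inwards.

Request:
servo_tool:
  commands: [0,0,0,0,0,0.019,1,0,0,0,0,0,0.019,1,0,0,0,0,0,0.019,1,0,0,0,0,0,0.019,1,0,0,0,0,0,0.019,1,0,0,0,0,0,0.019,1,0,0,0,0,0,0.019,1,0,0,0,0,0,0.019,1,0,0,0,0,0,0,1]
  force: 40

```text
t: 2.15
tcp_pos: [0.2323, 0.5802, 0.2313]
tool_rot: [0.62, 0.785, 0.0, -0.0]
force: [-0.9, 0.2, -0.4]
finger_gap: 0.999
gripper_force: 0.0
```

```bash
cat > go.py <<'E'
import sys
from h import *
s=manip.sense(); T=R.from_quat(s["tool_rot"]); p=s["tcp_pos"]
y=T.as_matrix()[:,1]; print("t",round(s["t"],2),"tcp",p.round(4),"yaw",np.degrees(np.arctan2(y[1],y[0])).round(1),"tilt",T.as_matrix()[:,2].round(3),"gap",round(s["finger_gap"],3),"q",s["q"].round(2))
for a in sys.argv[1:]:
    t=np.array(eval(a)); d=T.inv().apply(t-p)/0.5; n=int(np.ceil(np.linalg.norm(d)*.5/.036))
    print(a,"tot",d.round(4),"n",n,"row",(d/n).round(4)); p=t
E
python3 go.py "(.448,.371,.12)" "(.448,.371,.001)"
```

```text
t 2.15 tcp [0.2323 0.5802 0.2313] yaw 13.4 tilt [-0.  0. -1.] gap 0.999 q [1.01 0.53 1.43 0.   1.18 0.78]
(.448,.371,.12) tot [-0.5068  0.3232  0.2226] n 9 row [-0.0563  0.0359  0.0247]
(.448,.371,.001) tot [-0.     0.     0.238] n 4 row [-0.      0.      0.0595]
```

Request:
servo_tool:
  commands: [-0.0563,0.0359,0.0247,0,0,0,1,-0.0563,0.0359,0.0247,0,0,0,1,-0.0563,0.0359,0.0247,0,0,0,1,-0.0563,0.0359,0.0247,0,0,0,1,-0.0563,0.0359,0.0247,0,0,0,1,-0.0563,0.0359,0.0247,0,0,0,1,-0.0563,0.0359,0.0247,0,0,0,1,-0.0563,0.0359,0.0247,0,0,0,1,-0.0563,0.0359,0.0247,0,0,0,1,0,0,0,0,0,0,1,0,0,0,0,0,0,1]

```text
t: 3.07
tcp_pos: [0.4495, 0.37, 0.1194]
tool_rot: [0.62, 0.785, -0.001, -0.0]
force: [-0.4, 0.1, 1.0]
finger_gap: 1.002
gripper_force: 0.0
```

```bash
python3 - <<'E'
from h import *
p=manip.snapshot("wrist"); cv2.imwrite("pics/w1.png",p["img"][:,:,::-1])
T=p["world_to_cam"]; print(-T[:3,:3].T@T[:3,3])
find(p,["amber_tin_mid","ink_bottle_mid","black_pot_mid"])
E
python3 go.py "(.448,.371,.001)"
```

```text
[0.43249359 0.43639169 0.26163821]
amber_tin_mid 0.71 c [320.7 227. ] n 5752 box [282. 183.  81.  87.] world [0.447  0.3716] boxc [0.4481 0.3719]
ink_bottle_mid 0.84 c [513. 265.] n 3666 box [477. 232.  74.  68.] world [0.566  0.3781] boxc [0.5667 0.3779]
black_pot_mid 0.66 c [233.5 395.4] n 6663 box [181. 348. 101. 101.] world [0.417  0.2534] boxc [0.4163 0.2509]
t 3.27 tcp [0.4475 0.3725 0.1207] yaw 13.6 tilt [ 0.     0.001 -1.   ] gap 1.002 q [0.5  0.62 1.64 0.   0.88 0.26]
(.448,.371,.001) tot [-0.0033  0.      0.2395] n 4 row [-0.0008  0.      0.0599]
```

View pics/w1.png

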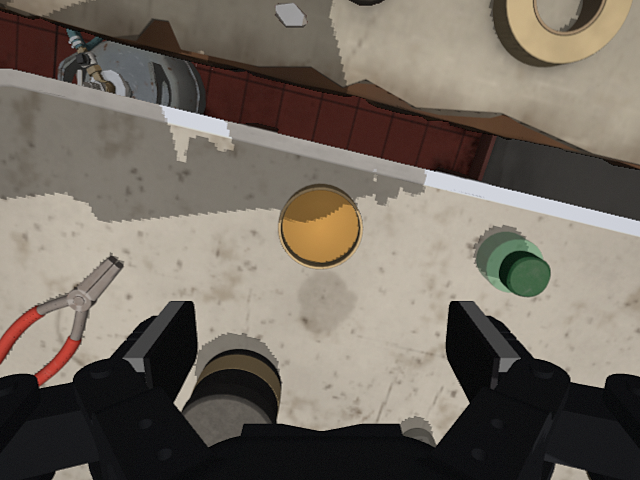

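The wrist view shows the tin at (321,227), the green bottle at (515,265) and the pot with its pale band at (235,395). The tin is at (.447,.372), right under the tool.

Request:
servo_tool:
  commands: [0,0,0.06,0,0,0,1,0,0,0.06,0,0,0,1,0,0,0.06,0,0,0,1,0,0,0.04,0,0,0,1,0,0,0.018,0,0,0,1,0,0,0,0,0,0,1,0,0,0,0,0,0,0.3,0,0,0,0,0,0,0,0,0,0,0,0,0,-1,0,0,0,0,0,0,-1,0,0,0,0,0,0,-1,0,0,0,0,0,0,-1]

```text
t: 4.27
tcp_pos: [0.4493, 0.3722, 0.0033]
tool_rot: [0.619, 0.785, 0.002, 0.001]
force: [-1.7, 0.2, 5.6]
finger_gap: 0.564
gripper_force: 41.1
```

Request:
servo_tool:
  commands: [0,0,0,0,0,0,-1,0,0,0,0,0,0,-1,0,0,0,0,0,0,-1,0,0,0,0,0,0,-1,0,0,0,0,0,0,-1,0,0,0,0,0,0,-1]

```text
t: 4.77
tcp_pos: [0.4492, 0.3722, 0.0033]
tool_rot: [0.619, 0.785, 0.002, 0.0]
force: [-0.5, 1.5, 5.9]
finger_gap: 0.57
gripper_force: 41.1
```

Request:
servo_tool:
  commands: [0,0,-0.03,0,0,0,-1,0,0,-0.06,0,0,0,-1,0,0,-0.07,0,0,0,-1,0,0,-0.07,0,0,0,-1,0,0,-0.07,0,0,0,-1,0,0,0,0,0,0,-1,0,0,0,0,0,0,-1]

```text
t: 5.35
tcp_pos: [0.45, 0.3723, 0.1546]
tool_rot: [0.619, 0.785, 0.003, 0.001]
force: [-0.0, 0.2, -1.2]
finger_gap: 0.562
gripper_force: 41.7
```

```bash
python3 go.py "(.5276,-.4,.15)" "(.5276,-.4,.0135)"
```

```text
t 5.35 tcp [0.45   0.3723 0.1546] yaw 13.5 tilt [ 0.006  0.004 -1.   ] gap 0.562 q [ 0.5   0.57  1.62 -0.    0.95  0.27]
(.5276,-.4,.15) tot [-1.5384 -0.2088  0.0048] n 22 row [-0.0699 -0.0095  0.0002]
(.5276,-.4,.0135) tot [-0.0005 -0.0019  0.273 ] n 4 row [-0.0001 -0.0005  0.0682]
```

Request:
servo_tool:
  commands: [-0.03,-0.004,0,0,0,0,-1,-0.06,-0.008,0,0,0,0,-1,-0.07,-0.0095,0,0,0,0,-1,-0.07,-0.0095,0,0,0,0,-1,-0.07,-0.0095,0,0,0,0,-1,-0.07,-0.0095,0,0,0,0,-1,-0.07,-0.0095,0,0,0,0,-1,-0.07,-0.0095,0,0,0,0,-1,-0.07,-0.0095,0,0,0,0,-1,-0.07,-0.0095,0,0,0,0,-1,-0.07,-0.0095,0,0,0,0,-1,-0.07,-0.0095,0,0,0,0,-1]

```text
t: 6.35
tcp_pos: [0.4861, -0.0271, 0.1497]
tool_rot: [0.62, 0.785, -0.001, -0.002]
force: [0.8, 0.5, -1.2]
finger_gap: 0.569
gripper_force: 41.7
```

Request:
servo_tool:
  commands: [-0.07,-0.0095,0,0,0,0,-1,-0.07,-0.0095,0,0,0,0,-1,-0.07,-0.0095,0,0,0,0,-1,-0.07,-0.0095,0,0,0,0,-1,-0.07,-0.0095,0,0,0,0,-1,-0.07,-0.0095,0,0,0,0,-1,-0.07,-0.0095,0,0,0,0,-1,-0.07,-0.0095,0,0,0,0,-1,-0.07,-0.0095,0,0,0,0,-1,-0.06,-0.008,0,0,0,0,-1,-0.03,-0.004,0,0,0,0,-1,0,0,0,0,0,0,-1]

```text
t: 7.35
tcp_pos: [0.5231, -0.3908, 0.149]
tool_rot: [0.621, 0.784, -0.001, -0.0]
force: [0.2, 0.3, -0.2]
finger_gap: 0.565
gripper_force: 41.7
```

```bash
python3 - <<'E'
from h import *
p=manip.snapshot("wrist"); cv2.imwrite("pics/w2.png",p["img"][:,:,::-1])
find(p,["mark_a","amber_tin_mid"])
E
python3 go.py "(.5276,-.4,.15)" "(.5276,-.4,.0135)"
```

```text
mark_a 0.89 c [325.2 219. ] n 4431 box [277. 187.  94.  63.] world [ 0.524  -0.3906] boxc [ 0.5235 -0.3904]
mark_a 0.81 c [325.5 122.9] n 7720 box [276.  73. 100. 102.] world [ 0.5094 -0.3282] boxc [ 0.5099 -0.3288]
mark_a 0.71 c [326.3  24.4] n 4818 box [276.   4. 103.  54.] world [ 0.4965 -0.2714] boxc [ 0.4983 -0.2749]
amber_tin_mid 0.84 c [321.2 316.7] n 17648 box [251. 238. 141. 153.] world [ 0.5383 -0.4633] boxc [ 0.5379 -0.4617]
t 7.5 tcp [ 0.5229 -0.3849  0.1494] yaw 13.4 tilt [-0.003  0.004 -1.   ] gap 0.562 q [-0.81  0.66  1.44  0.    1.05 -1.04]
(.5276,-.4,.15) tot [-0.0316  0.0021 -0.0014] n 1 row [-0.0316  0.0021 -0.0014]
(.5276,-.4,.0135) tot [-0.0013  0.0006  0.273 ] n 4 row [-0.0003  0.0002  0.0682]
```

View pics/w2.png

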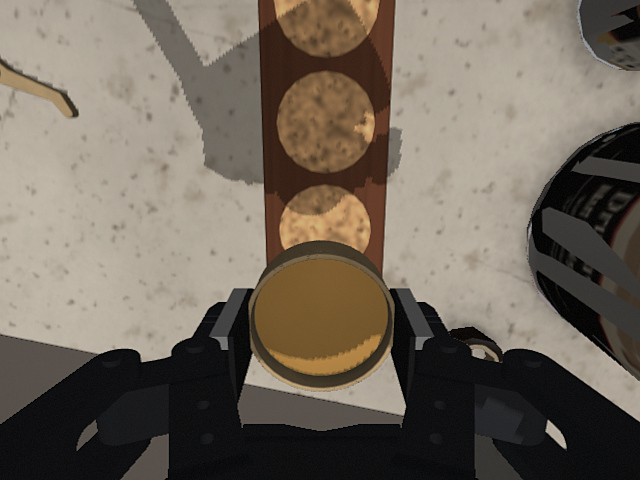

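The tin is held at (321,317), and disc c shows at (325,123), which agrees with the top-view estimate. Placing.

Request:
servo_tool:
  commands: [-0.031,0.001,0,0,0,0,-1,0,0,0,0,0,0,-1,0,0,0.06,0,0,0,-1,0,0,0.07,0,0,0,-1,0,0,0.07,0,0,0,-1,0,0,0.04,0,0,0,-1,0,0,0.02,0,0,0,-1,0,0,0.006,0,0,0,-1,0,0,0.002,0,0,0,-1,0,0,0,0,0,0,-1]

```text
t: 8.33
tcp_pos: [0.5296, -0.4018, 0.0185]
tool_rot: [0.619, 0.785, -0.0, 0.001]
force: [0.2, 0.2, 0.5]
finger_gap: 0.566
gripper_force: 41.7
```

```bash
python3 go.py "(.527,-.3995,.0135)"; python3 -c "
from h import *
print(manip.sense()['force'])"
```

```text
t 8.33 tcp [ 0.5296 -0.4018  0.0185] yaw 13.5 tilt [ 0.002 -0.002 -1.   ] gap 0.566 q [-0.82  0.85  1.46  0.    0.83 -1.05]
(.527,-.3995,.0135) tot [ 0.0057 -0.004   0.01  ] n 1 row [ 0.0057 -0.004   0.01  ]
[0.15166531 0.24943823 0.45556052]
```

Request:
servo_tool:
  commands: [0.003,-0.002,0.004,0,0,0,-1,0,0,0.004,0,0,0,-1,0,0,0.002,0,0,0,-1,0,0,0,0,0,0,-1]

```text
t: 8.67
tcp_pos: [0.5277, -0.4007, 0.0129]
tool_rot: [0.619, 0.785, -0.0, 0.001]
force: [-0.3, 0.5, 1.4]
finger_gap: 0.564
gripper_force: 41.9
```

Request:
servo_tool:
  commands: [0,0,0.001,0,0,0,0.2,0,0,0,0,0,0,0.4,0,0,0,0,0,0,0.7,0,0,0,0,0,0,1,0,0,0,0,0,0,1,0,0,-0.03,0,0,0,1,0,0,-0.06,0,0,0,1,0,0,-0.07,0,0,0,1,0,0,-0.07,0,0,0,1,0,0,-0.06,0,0,0,1,0,0,0,0,0,0,1]

```text
t: 9.58
tcp_pos: [0.5309, -0.4037, 0.1656]
tool_rot: [0.619, 0.785, -0.001, 0.008]
force: [0.6, -0.4, -0.3]
finger_gap: 0.995
gripper_force: 0.0
```

```bash
python3 - <<'E'
from h import *
p=manip.snapshot("top"); find(p,["amber_tin_mid"])
E
python3 go.py "(.568,.3765,.15)"
```

```text
t 9.68 tcp [ 0.5283 -0.4011  0.1597] yaw 13.5 tilt [ 0.003 -0.004 -1.   ] gap 1.001 q [-0.82  0.66  1.4  -0.    1.08 -1.05]
(.568,.3765,.15) tot [1.4941 0.4395 0.0141] n 22 row [0.0679 0.02   0.0006]
```

Request:
servo_tool:
  commands: [0.03,0.009,0,0,0,0,1,0.06,0.018,0,0,0,0,1,0.068,0.02,0,0,0,0,1,0.068,0.02,0,0,0,0,1,0.068,0.02,0,0,0,0,1,0.068,0.02,0,0,0,0,1,0.068,0.02,0,0,0,0,1,0.068,0.02,0,0,0,0,1,0.068,0.02,0,0,0,0,1,0.068,0.02,0,0,0,0,1,0.068,0.02,0,0,0,0,1,0.068,0.02,0,0,0,0,1]

```text
t: 10.68
tcp_pos: [0.5457, 0.0035, 0.155]
tool_rot: [0.619, 0.785, -0.001, -0.002]
force: [0.0, 0.6, 0.2]
finger_gap: 0.999
gripper_force: 0.0
```

Request:
servo_tool:
  commands: [0.068,0.02,0,0,0,0,1,0.068,0.02,0,0,0,0,1,0.068,0.02,0,0,0,0,1,0.068,0.02,0,0,0,0,1,0.068,0.02,0,0,0,0,1,0.068,0.02,0,0,0,0,1,0.068,0.02,0,0,0,0,1,0.068,0.02,0,0,0,0,1,0.068,0.02,0,0,0,0,1,0.06,0.018,0,0,0,0,1,0.03,0.009,0,0,0,0,1,0,0,0,0,0,0,1]

```text
t: 11.68
tcp_pos: [0.5643, 0.37, 0.1544]
tool_rot: [0.618, 0.787, -0.001, -0.001]
force: [0.1, 0.3, -0.6]
finger_gap: 0.999
gripper_force: 0.0
```

```bash
python3 - <<'E'
from h import *
p=manip.snapshot("wrist"); find(p,["ink_bottle_mid","dropper_bottle_mid"])
p=manip.snapshot("scene"); find(p,["amber_tin_mid","mark_a"])
E
python3 go.py "(.567,.377,.12)"
```

```text
ink_bottle_mid 0.83 c [331.6 209.8] n 2186 box [305. 184.  54.  53.] world [0.5673 0.3788] boxc [0.5674 0.3784]
dropper_bottle_mid 0.78 c [267.8 399. ] n 1906 box [244. 372.  41.  51.] world [0.5553 0.2344] boxc [0.5529 0.2347]
amber_tin_mid 0.6 c [243.3 151.8] n 262 box [234. 142.  17.  21.] world [ 0.5235 -0.4114] boxc [ 0.5269 -0.4101]
mark_a 0.93 c [290.5 205.5] n 407 box [280. 197.  24.  18.] world [ 0.4788 -0.1903] boxc [ 0.476  -0.1886]
mark_a 0.9 c [274.2 188.3] n 365 box [262. 177.  23.  22.] world [ 0.4953 -0.2598] boxc [ 0.4954 -0.2625]
mark_a 0.69 c [259.  171.3] n 336 box [246. 164.  26.  19.] world [ 0.5103 -0.33  ] boxc [ 0.5124 -0.3236]
mark_a 0.66 c [245.  160.3] n 74 box [233. 151.  22.  18.] world [ 0.5305 -0.382 ] boxc [ 0.5317 -0.3842]
t 11.98 tcp [0.5667 0.3644 0.1561] yaw 13.4 tilt [-0.002 -0.001 -1.   ] gap 0.997 q [ 0.41  0.68  1.37 -0.    1.1   0.17]
(.567,.377,.12) tot [0.0244 0.0066 0.0723] n 2 row [0.0122 0.0033 0.0361]
```

Request:
servo_tool:
  commands: [0.024,0.006,0,0,0,0,1,0,0,0.05,0,0,0,1,0,0,0.07,0,0,0,1,0,0,0.07,0,0,0,1,0,0,0.06,0,0,0,1,0,0,0.04,0,0,0,1,0,0,0.014,0,0,0,1,0,0,0,0,0,0,1]

```text
t: 12.65
tcp_pos: [0.5661, 0.3777, 0.0024]
tool_rot: [0.62, 0.785, -0.002, -0.001]
force: [0.6, -0.7, 1.0]
finger_gap: 1.002
gripper_force: 0.0
```

```bash
python3 go.py "(.567,.377,.002)"
```

```text
t 12.65 tcp [0.5661 0.3777 0.0024] yaw 13.4 tilt [-0.004 -0.002 -1.   ] gap 1.002 q [0.42 0.89 1.41 0.   0.85 0.19]
(.567,.377,.002) tot [-0.0017  0.0015  0.0009] n 1 row [-0.0017  0.0015  0.0009]
```

Request:
servo_tool:
  commands: [0,0,-0.004,0,0,0,0.5,0,0,0,0,0,0,0.2,0,0,0,0,0,0,0,0,0,0,0,0,0,-0.2,0,0,0,0,0,0,-1,0,0,0,0,0,0,-1,0,0,0,0,0,0,-1,0,0,0,0,0,0,-1,0,0,0,0,0,0,-1]

```text
t: 13.4
tcp_pos: [0.5683, 0.3788, 0.0087]
tool_rot: [0.619, 0.785, 0.001, 0.001]
force: [-0.8, -0.2, 5.4]
finger_gap: 0.385
gripper_force: 39.5
```

Request:
servo_tool:
  commands: [0,0,0,0,0,0,-1,0,0,-0.03,0,0,0,-1,0,0,-0.06,0,0,0,-1,0,0,-0.07,0,0,0,-1,0,0,-0.07,0,0,0,-1,0,0,-0.06,0,0,0,-1,0,0,0,0,0,0,-1,0,0,0,0,0,0,-1]

```text
t: 14.07
tcp_pos: [0.5686, 0.379, 0.1553]
tool_rot: [0.619, 0.785, 0.003, 0.001]
force: [-1.2, -0.5, -0.7]
finger_gap: 0.383
gripper_force: 40.1
```

```bash
python3 go.py "(.5112,-.3295,.15)"
```

```text
t 14.07 tcp [0.5686 0.379  0.1553] yaw 13.5 tilt [ 0.006  0.003 -1.   ] gap 0.383 q [0.42 0.69 1.35 0.   1.1  0.19]
(.5112,-.3295,.15) tot [-1.3514 -0.4417  0.0064] n 20 row [-0.0676 -0.0221  0.0003]
```

Request:
servo_tool:
  commands: [-0.03,-0.01,0,0,0,0,-1,-0.06,-0.02,0,0,0,0,-1,-0.07,-0.0228,0,0,0,0,-1,-0.07,-0.0228,0,0,0,0,-1,-0.07,-0.0228,0,0,0,0,-1,-0.07,-0.0228,0,0,0,0,-1,-0.07,-0.0228,0,0,0,0,-1,-0.07,-0.0228,0,0,0,0,-1,-0.07,-0.0228,0,0,0,0,-1,-0.07,-0.0228,0,0,0,0,-1]

```text
t: 14.9
tcp_pos: [0.5376, 0.0361, 0.1503]
tool_rot: [0.619, 0.785, -0.001, -0.002]
force: [0.8, -0.4, -1.0]
finger_gap: 0.384
gripper_force: 40.1
```

Request:
servo_tool:
  commands: [-0.07,-0.0228,0,0,0,0,-1,-0.07,-0.0228,0,0,0,0,-1,-0.07,-0.0228,0,0,0,0,-1,-0.07,-0.0228,0,0,0,0,-1,-0.07,-0.0228,0,0,0,0,-1,-0.07,-0.0228,0,0,0,0,-1,-0.07,-0.0228,0,0,0,0,-1,-0.07,-0.0228,0,0,0,0,-1,-0.06,-0.02,0,0,0,0,-1,-0.03,-0.01,0,0,0,0,-1,0,0,0,0,0,0,-1,0,0,0,0,0,0,-1]

```text
t: 15.9
tcp_pos: [0.5109, -0.3026, 0.1504]
tool_rot: [0.62, 0.785, 0.0, -0.002]
force: [-0.4, 0.4, -0.5]
finger_gap: 0.382
gripper_force: 40.1
```

```bash
python3 - <<'E'
from h import *
p=manip.snapshot("wrist"); cv2.imwrite("pics/w3.png",p["img"][:,:,::-1]); find(p,["ink_bottle_mid","mark_a","amber_tin_mid"])
E
python3 go.py "(.5112,-.3295,.15)" "(.5112,-.3295,.022)"
```

```text
ink_bottle_mid 0.73 c [321.4 323.6] n 9899 box [272. 260.  97. 127.] world [ 0.5265 -0.3754] boxc [ 0.5261 -0.3755]
ink_bottle_mid 0.2 c [276.2 353.8] n 31 box [273. 351.   7.   7.] world [ 0.4999 -0.4068] boxc [ 0.5002 -0.4069]
mark_a 0.7 c [313.9  39. ] n 7554 box [267.   2.  95.  85.] world [ 0.4782 -0.1923] boxc [ 0.4792 -0.1955]
mark_a 0.6 c [311.5 242.4] n 4256 box [266. 207.  95.  76.] world [ 0.5064 -0.3209] boxc [ 0.5079 -0.3226]
mark_a 0.59 c [313.9 149.8] n 7103 box [267. 104.  97.  95.] world [ 0.4935 -0.2581] boxc [ 0.4945 -0.2589]
amber_tin_mid 0.73 c [291.7 376.7] n 242 box [280. 353.  38.  39.] world [ 0.5158 -0.4301] boxc [ 0.5203 -0.4251]
t 16.1 tcp [ 0.5118 -0.3011  0.1513] yaw 13.6 tilt [-0.001  0.002 -1.   ] gap 0.384 q [-0.72  0.59  1.59  0.    0.97 -0.96]
(.5112,-.3295,.15) tot [-0.055  -0.0145  0.0025] n 1 row [-0.055  -0.0145  0.0025]
(.5112,-.3295,.022) tot [-5.00e-04  2.00e-04  2.56e-01] n 4 row [-0.0001  0.0001  0.064 ]
```

View pics/w3.png

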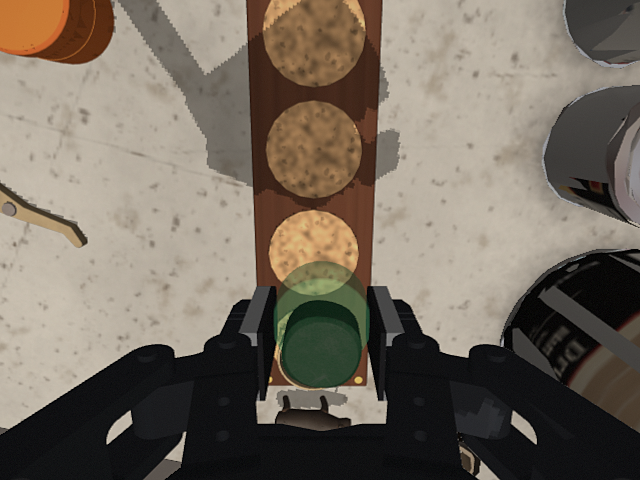

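Green bottle held at (320,340); disc c at (313,245), with the tin behind it on d. Move onto c.

Request:
servo_tool:
  commands: [-0.035,-0.01,0,0,0,0,-1,-0.02,-0.004,0,0,0,0,-1,0,0,0.03,0,0,0,-1,0,0,0.06,0,0,0,-1,0,0,0.07,0,0,0,-1,0,0,0.06,0,0,0,-1,0,0,0.02,0,0,0,-1,0,0,0.01,0,0,0,-1,0,0,0,0,0,0,-1,0,0,0,0,0,0,-1]

```text
t: 16.93
tcp_pos: [0.5126, -0.3327, 0.0279]
tool_rot: [0.619, 0.785, -0.0, 0.001]
force: [-0.2, -0.6, -0.0]
finger_gap: 0.384
gripper_force: 40.1
```

```bash
python3 go.py "(.5112,-.3295,.018)"
```

```text
t 16.93 tcp [ 0.5126 -0.3327  0.0279] yaw 13.5 tilt [ 0.002 -0.002 -1.   ] gap 0.384 q [-0.76  0.79  1.6  -0.    0.75 -0.99]
(.5112,-.3295,.018) tot [ 0.007  -0.0013  0.0198] n 1 row [ 0.007  -0.0013  0.0198]
```

Request:
servo_tool:
  commands: [0.004,0,0.006,0,0,0,-1,0,0,0.006,0,0,0,-1,0,0,0.004,0,0,0,-1,0,0,0,0,0,0,-1,0,0,0,0,0,0,-1]

```text
t: 17.35
tcp_pos: [0.5113, -0.3298, 0.019]
tool_rot: [0.619, 0.785, -0.0, 0.0]
force: [-0.0, -0.6, -0.4]
finger_gap: 0.383
gripper_force: 40.1
```

Request:
servo_tool:
  commands: [0,0,0.003,0,0,0,-1,0,0,0,0,0,0,-1]

```text
t: 17.52
tcp_pos: [0.5114, -0.3299, 0.0182]
tool_rot: [0.619, 0.785, -0.0, 0.0]
force: [-0.0, 1.1, 5.7]
finger_gap: 0.382
gripper_force: 40.6
```

Request:
servo_tool:
  commands: [0,0,0.002,0,0,0,-1,0,0,0,0,0,0,-1]

```text
t: 17.68
tcp_pos: [0.5115, -0.33, 0.0182]
tool_rot: [0.619, 0.785, -0.0, 0.001]
force: [-1.8, 1.6, 10.8]
finger_gap: 0.382
gripper_force: 41.1
```

Request:
servo_tool:
  commands: [0,0,0,0,0,0,0.0,0,0,0,0,0,0,0.3,0,0,0,0,0,0,0.7,0,0,0,0,0,0,1,0,0,-0.01,0,0,0,1,0,0,-0.04,0,0,0,1,0,0,-0.06,0,0,0,1,0,0,-0.07,0,0,0,1,0,0,-0.06,0,0,0,1,0,0,-0.04,0,0,0,1,0,0,0,0,0,0,1]

```text
t: 18.6
tcp_pos: [0.5136, -0.3319, 0.1615]
tool_rot: [0.619, 0.785, -0.0, 0.005]
force: [0.5, -0.4, 1.1]
finger_gap: 0.998
gripper_force: 0.0
```

```bash
python3 go.py "(.42,.235,.15)"
```

```text
t 18.6 tcp [ 0.5136 -0.3319  0.1615] yaw 13.5 tilt [ 0.008 -0.007 -1.   ] gap 0.998 q [-0.76  0.59  1.54  0.    1.   -0.99]
(.42,.235,.15) tot [1.1463 0.0819 0.0136] n 16 row [0.0716 0.0051 0.0009]
```

Request:
servo_tool:
  commands: [0.03,0.002,0,0,0,0,1,0.06,0.004,0,0,0,0,1,0.07,0.005,0,0,0,0,1,0.07,0.005,0,0,0,0,1,0.07,0.005,0,0,0,0,1,0.07,0.005,0,0,0,0,1,0.07,0.005,0,0,0,0,1,0.07,0.005,0,0,0,0,1,0.07,0.005,0,0,0,0,1]

```text
t: 19.35
tcp_pos: [0.4625, -0.0412, 0.1556]
tool_rot: [0.62, 0.785, -0.0, -0.001]
force: [-0.1, -0.3, -0.4]
finger_gap: 1.003
gripper_force: 0.0
```

Request:
servo_tool:
  commands: [0.07,0.005,0,0,0,0,1,0.07,0.005,0,0,0,0,1,0.07,0.005,0,0,0,0,1,0.07,0.005,0,0,0,0,1,0.07,0.005,0,0,0,0,1,0.07,0.005,0,0,0,0,1,0.07,0.005,0,0,0,0,1,0.05,0.004,0,0,0,0,1,0.02,0.002,0,0,0,0,1,0,0,0,0,0,0,1,0,0,0,0,0,0,1]

```text
t: 20.27
tcp_pos: [0.418, 0.2339, 0.1557]
tool_rot: [0.619, 0.786, -0.001, -0.0]
force: [-0.0, -0.5, -0.8]
finger_gap: 1.002
gripper_force: 0.0
```

```bash
python3 - <<'E'
from h import *
p=manip.snapshot("wrist"); cv2.imwrite("pics/w4.png",p["img"][:,:,::-1]); find(p,["black_pot_mid"])
p=manip.snapshot("top"); cv2.imwrite("pics/t4.png",p["img"][:,:,::-1])
H["amber_tin_mid"]=.019;H["ink_bottle_mid"]=.0295
find(p,["amber_tin_mid","ink_bottle_mid"])
p=manip.snapshot("scene"); find(p,["amber_tin_mid","ink_bottle_mid"])
E
python3 go.py "(.42,.242,.15)" "(.42,.242,.008)"
```

```text
black_pot_mid 0.77 c [329.2 215.3] n 8081 box [279. 161.  99. 107.] world [0.4201 0.24  ] boxc [0.4196 0.2402]
amber_tin_mid 0.25 c [208.2 253. ] n 324 box [198. 240.  21.  28.] world [0.4245 0.2346] boxc [0.4227 0.235 ]
amber_tin_mid 0.17 c [213.8 204. ] n 125 box [205. 196.  16.  16.] world [0.5599 0.224 ] boxc [0.5605 0.2258]
ink_bottle_mid 0.42 c [417.6 221.5] n 157 box [411. 216.  14.  12.] world [ 0.5105 -0.3311] boxc [ 0.5107 -0.3321]
amber_tin_mid 0.83 c [242.7 152. ] n 252 box [234. 140.  17.  21.] world [ 0.527 -0.404] boxc [ 0.5256 -0.4086]
ink_bottle_mid 0.47 c [257.7 166.6] n 147 box [250. 159.  13.  17.] world [ 0.5112 -0.332 ] boxc [ 0.5147 -0.3301]
t 20.67 tcp [0.4186 0.2334 0.1562] yaw 13.4 tilt [-0. -0. -1.] gap 0.997 q [ 0.27  0.45  1.87 -0.    0.82  0.04]
(.42,.242,.15) tot [0.0161 0.0067 0.0124] n 1 row [0.0161 0.0067 0.0124]
(.42,.242,.008) tot [0.    0.    0.284] n 4 row [0.    0.    0.071]
```

View pics/w4.png

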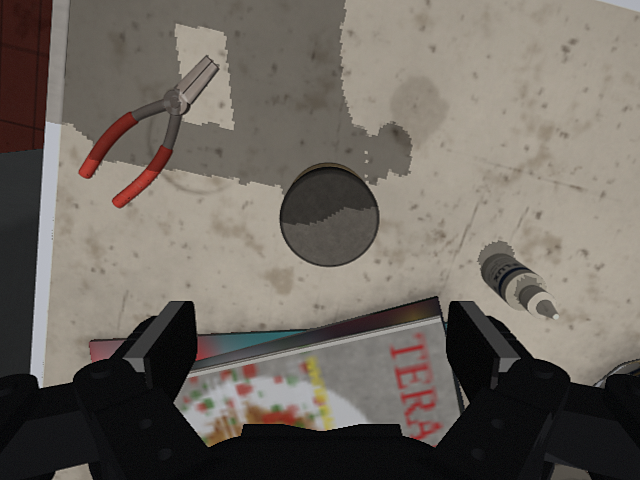

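The pot is at (330,215) and unobstructed, with the pliers and magazine clear of the fingers. The tin and green bottle measure within about 4 mm of d and c. Grasp the pot.

Request:
servo_tool:
  commands: [0.016,0.006,0.02,0,0,0,1,0,0,0.05,0,0,0,1,0,0,0.07,0,0,0,1,0,0,0.07,0,0,0,1,0,0,0.05,0,0,0,1,0,0,0.02,0,0,0,1,0,0,0.01,0,0,0,1,0,0,0,0,0,0,1,0,0,0,0,0,0,0.6,0,0,0,0,0,0,0.4]

```text
t: 21.5
tcp_pos: [0.4204, 0.2431, 0.0124]
tool_rot: [0.619, 0.785, 0.001, 0.001]
force: [-0.9, 0.2, 0.0]
finger_gap: 0.748
gripper_force: 0.0
```

Request:
servo_tool:
  commands: [0,0,0,0,0,0,0.2,0,0,0,0,0,0,-1,0,0,0,0,0,0,-1,0,0,0,0,0,0,-1,0,0,0,0,0,0,-1]
  force: 50

```text
t: 21.92
tcp_pos: [0.4206, 0.2431, 0.013]
tool_rot: [0.619, 0.785, 0.002, 0.001]
force: [-1.2, 1.2, 6.5]
finger_gap: 0.68
gripper_force: 52.5
```

Request:
servo_tool:
  commands: [0,0,-0.02,0,0,0,-1,0,0,-0.05,0,0,0,-1,0,0,-0.07,0,0,0,-1,0,0,-0.07,0,0,0,-1,0,0,-0.05,0,0,0,-1,0,0,-0.02,0,0,0,-1,0,0,0,0,0,0,-1,0,0,0,0,0,0,-1]

```text
t: 22.58
tcp_pos: [0.4194, 0.2427, 0.1523]
tool_rot: [0.619, 0.785, 0.001, 0.001]
force: [-0.6, -1.1, -1.8]
finger_gap: 0.677
gripper_force: 54.0
```

```bash
python3 go.py "(.4947,-.26,.15)"
```

```text
t 22.58 tcp [0.4194 0.2427 0.1523] yaw 13.5 tilt [ 0.002  0.001 -1.   ] gap 0.677 q [ 0.29  0.46  1.86 -0.    0.82  0.06]
(.4947,-.26,.15) tot [-1.0128 -0.0875  0.0043] n 15 row [-0.0675 -0.0058  0.0003]
```

Request:
servo_tool:
  commands: [-0.03,-0.003,0,0,0,0,-1,-0.06,-0.005,0,0,0,0,-1,-0.07,-0.006,0,0,0,0,-1,-0.07,-0.006,0,0,0,0,-1,-0.07,-0.006,0,0,0,0,-1,-0.07,-0.006,0,0,0,0,-1,-0.07,-0.006,0,0,0,0,-1,-0.07,-0.006,0,0,0,0,-1]

```text
t: 23.25
tcp_pos: [0.456, -0.0118, 0.1498]
tool_rot: [0.619, 0.785, -0.001, -0.002]
force: [1.6, -0.1, -0.8]
finger_gap: 0.676
gripper_force: 54.0
```

Request:
servo_tool:
  commands: [-0.07,-0.006,0,0,0,0,-1,-0.07,-0.006,0,0,0,0,-1,-0.07,-0.006,0,0,0,0,-1,-0.07,-0.006,0,0,0,0,-1,-0.07,-0.006,0,0,0,0,-1,-0.07,-0.006,0,0,0,0,-1,-0.05,-0.004,0,0,0,0,-1,-0.03,-0.003,0,0,0,0,-1,0,0,0,0,0,0,-1,0,0,0,0,0,0,-1,0,0,0,0,0,0,-1]

```text
t: 24.17
tcp_pos: [0.4933, -0.2564, 0.1502]
tool_rot: [0.619, 0.785, 0.0, -0.002]
force: [-0.6, -0.2, -1.4]
finger_gap: 0.677
gripper_force: 54.0
```

```bash
python3 go.py "(.4947,-.26,.15)" "(.4947,-.26,.026)"
```

```text
t 24.17 tcp [ 0.4933 -0.2564  0.1502] yaw 13.5 tilt [-0.003  0.003 -1.   ] gap 0.677 q [-0.68  0.55  1.68  0.    0.92 -0.92]
(.4947,-.26,.15) tot [-0.0076  0.001   0.0003] n 1 row [-0.0076  0.001   0.0003]
(.4947,-.26,.026) tot [-0.0009  0.0006  0.248 ] n 4 row [-0.0002  0.0001  0.062 ]
```

Request:
servo_tool:
  commands: [-0.005,0,0.03,0,0,0,-1,0,0,0.06,0,0,0,-1,0,0,0.07,0,0,0,-1,0,0,0.05,0,0,0,-1,0,0,0.02,0,0,0,-1,0,0,0.01,0,0,0,-1,0,0,0.005,0,0,0,-1,0,0,0,0,0,0,-1]

```text
t: 24.83
tcp_pos: [0.4958, -0.2608, 0.0293]
tool_rot: [0.619, 0.785, 0.0, 0.001]
force: [0.2, -0.7, -1.1]
finger_gap: 0.677
gripper_force: 54.0
```

Request:
servo_tool:
  commands: [0,0,0.002,0,0,0,-1,0,0,0.002,0,0,0,-1,0,0,0,0,0,0,-1]

```text
t: 25.08
tcp_pos: [0.4957, -0.2614, 0.0277]
tool_rot: [0.619, 0.785, -0.0, 0.001]
force: [0.9, -0.5, -2.2]
finger_gap: 0.671
gripper_force: 54.1
```

Request:
servo_tool:
  commands: [0,0,0.004,0,0,0,-1,0,0,0.003,0,0,0,-1,0,0,0.002,0,0,0,-1,0,0,0,0,0,0,-1]

```text
t: 25.42
tcp_pos: [0.4953, -0.2613, 0.0227]
tool_rot: [0.619, 0.785, -0.0, 0.0]
force: [-2.2, -0.7, 2.4]
finger_gap: 0.677
gripper_force: 54.3
```

Request:
servo_tool:
  commands: [0,0,0.002,0,0,0,-1,0,0,0,0,0,0,-1]

```text
t: 25.58
tcp_pos: [0.4953, -0.2614, 0.0226]
tool_rot: [0.619, 0.785, -0.0, 0.0]
force: [-3.6, 0.3, 9.9]
finger_gap: 0.679
gripper_force: 54.7
```

Request:
servo_tool:
  commands: [0,0,0,0,0,0,0.5,0,0,0,0,0,0,0.7,0,0,0,0,0,0,1,0,0,0,0,0,0,1,0,0,-0.02,0,0,0,1,0,0,-0.05,0,0,0,1,0,0,-0.07,0,0,0,1,0,0,-0.07,0,0,0,1,0,0,-0.06,0,0,0,1,0,0,-0.03,0,0,0,1,0,0,0,0,0,0,1,0,0,0,0,0,0,1]

```text
t: 26.58
tcp_pos: [0.4955, -0.2612, 0.1723]
tool_rot: [0.619, 0.785, -0.0, 0.001]
force: [-0.1, 0.1, -0.5]
finger_gap: 0.996
gripper_force: 0.0
```

```bash
python3 go.py "(.557,.222,.17)"
```

```text
t 26.58 tcp [ 0.4955 -0.2612  0.1723] yaw 13.5 tilt [ 0.002 -0.002 -1.   ] gap 0.996 q [-0.68  0.52  1.66 -0.    0.96 -0.92]
(.557,.222,.17) tot [0.9112 0.3447 0.0034] n 14 row [0.0651 0.0246 0.0002]
```

Request:
servo_tool:
  commands: [0.03,0.01,0,0,0,0,1,0.06,0.023,0,0,0,0,1,0.068,0.026,0,0,0,0,1,0.068,0.026,0,0,0,0,1,0.068,0.026,0,0,0,0,1,0.068,0.026,0,0,0,0,1,0.068,0.026,0,0,0,0,1]

```text
t: 27.17
tcp_pos: [0.5224, -0.0299, 0.1691]
tool_rot: [0.619, 0.785, -0.001, -0.002]
force: [0.3, 0.2, 0.1]
finger_gap: 1.001
gripper_force: 0.0
```

Request:
servo_tool:
  commands: [0.068,0.026,0,0,0,0,1,0.068,0.026,0,0,0,0,1,0.068,0.026,0,0,0,0,1,0.068,0.026,0,0,0,0,1,0.068,0.026,0,0,0,0,1,0.068,0.026,0,0,0,0,1,0.06,0.023,0,0,0,0,1,0.03,0.01,0,0,0,0,1,0.015,0.005,0,0,0,0,1,0,0,0,0,0,0,1,0,0,0,0,0,0,1]

```text
t: 28.08
tcp_pos: [0.5576, 0.2388, 0.1697]
tool_rot: [0.619, 0.785, -0.002, -0.001]
force: [0.1, -0.1, -0.4]
finger_gap: 0.998
gripper_force: 0.0
```

```bash
python3 - <<'E'
from h import *
p=manip.snapshot("wrist"); cv2.imwrite("pics/w5.png",p["img"][:,:,::-1]); find(p,["dropper_bottle_mid"])
for X in [(.5575,.2235,.0),(.5575,.2235,.08)]: print(proj(p,np.array(X)))
H["black_pot_mid"]=.0375
p=manip.snapshot("top"); find(p,["black_pot_mid"])
E
python3 go.py "(.557,.2235,.15)" "(.557,.2235,.018)"
```

```text
dropper_bottle_mid 0.64 c [316.8 238.9] n 1715 box [296. 213.  39.  52.] world [0.5557 0.2251] boxc [0.5549 0.2245]
[319.27748936 228.50554714]
[318.08477236 263.82122686]
black_pot_mid 0.83 c [393.5 225.7] n 454 box [382. 210.  23.  30.] world [ 0.4973 -0.2639] boxc [ 0.4988 -0.2638]
black_pot_mid 0.72 c [377.  289.8] n 390 box [363. 277.  24.  24.] world [ 0.3253 -0.216 ] boxc [ 0.3287 -0.2104]
black_pot_mid 0.63 c [344.4 237.8] n 171 box [335. 233.  18.  13.] world [ 0.464  -0.1313] boxc [ 0.4591 -0.1319]
t 28.28 tcp [0.5589 0.2377 0.1709] yaw 13.4 tilt [-0.001 -0.    -1.   ] gap 1.0 q [ 0.22  0.58  1.54 -0.    1.03 -0.01]
(.557,.2235,.15) tot [-0.0267 -0.0102  0.0419] n 1 row [-0.0267 -0.0102  0.0419]
(.557,.2235,.018) tot [1.00e-04 3.00e-04 2.64e-01] n 4 row [0.     0.0001 0.066 ]
```

View pics/w5.png

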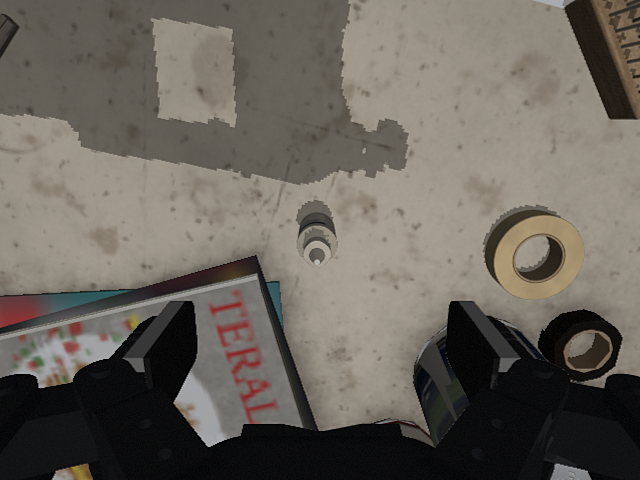

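The nozzle tip at (318,262) matches the projection of (.5575,.2235,.08). The magazine corner at (258,258) is close to the left finger, so I'll go down with the fingers partly closed and shifted 3 mm away from it.

Request:
servo_tool:
  commands: [-0.01,-0.005,0,0,0,0,0.2,-0.01,-0.005,0,0,0,0,0.2,0,0,0.03,0,0,0,0.2,0,0,0.05,0,0,0,0.2,0,0,0.05,0,0,0,0.2,0,0,0,0,0,0,0.2,0,0,0,0,0,0,0.2]
  force: 40

```text
t: 28.87
tcp_pos: [0.5555, 0.2271, 0.1053]
tool_rot: [0.62, 0.785, -0.001, -0.001]
force: [0.1, 0.1, 0.2]
finger_gap: 0.599
gripper_force: 0.0
```

```bash
python3 go.py "(.5563,.2264,.1)" "(.5563,.2264,.018)"
python3 - <<'E'
from h import *
p=manip.snapshot("wrist"); cv2.imwrite("pics/w6.png",p["img"][:,:,::-1])
E
```

```text
t 28.87 tcp [0.5555 0.2271 0.1053] yaw 13.4 tilt [-0.003 -0.001 -1.   ] gap 0.599 q [ 0.2   0.66  1.6  -0.    0.89 -0.03]
(.5563,.2264,.1) tot [-0.0018  0.0012  0.0106] n 1 row [-0.0018  0.0012  0.0106]
(.5563,.2264,.018) tot [-0.      0.0006  0.164 ] n 3 row [-0.      0.0002  0.0547]
```

View pics/w6.png

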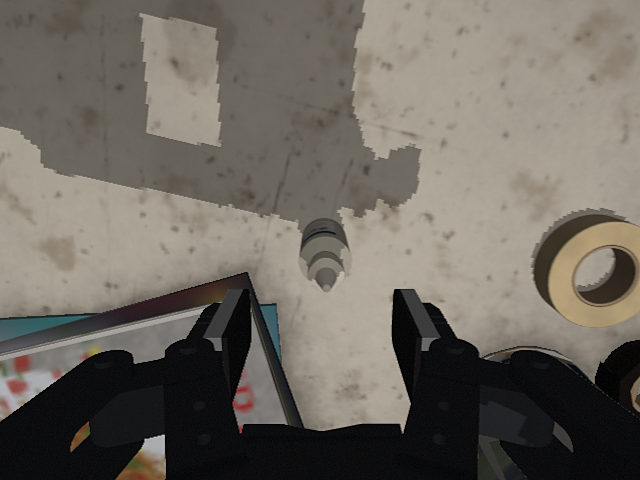

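The bottle at (325,250) is between the fingers, and the left finger clears the magazine corner at (247,275). Descend and grip.

Request:
servo_tool:
  commands: [0,0.001,0.04,0,0,0,0.2,0,0,0.06,0,0,0,0.2,0,0,0.05,0,0,0,0.2,0,0,0.02,0,0,0,0.2,0,0,0,0,0,0,0.2,0,0,0,0,0,0,0.0,0,0,0,0,0,0,-0.2,0,0,0,0,0,0,-0.4,0,0,0,0,0,0,-1,0,0,0,0,0,0,-1,0,0,0,0,0,0,-1,0,0,0,0,0,0,-1]

```text
t: 29.92
tcp_pos: [0.5584, 0.2286, 0.0233]
tool_rot: [0.619, 0.785, 0.001, 0.001]
force: [-0.0, 0.2, 5.9]
finger_gap: 0.295
gripper_force: 39.3
```

Request:
servo_tool:
  commands: [0,0,0,0,0,0,-1,0,0,-0.02,0,0,0,-1,0,0,-0.05,0,0,0,-1,0,0,-0.07,0,0,0,-1,0,0,-0.07,0,0,0,-1,0,0,-0.05,0,0,0,-1,0,0,-0.02,0,0,0,-1,0,0,0,0,0,0,-1,0,0,0,0,0,0,-1]

```text
t: 30.67
tcp_pos: [0.5565, 0.2282, 0.1612]
tool_rot: [0.619, 0.785, -0.0, -0.0]
force: [0.3, 0.3, -0.4]
finger_gap: 0.298
gripper_force: 39.4
```

```bash
python3 go.py "(.4785,-.1854,.16)"
```

```text
t 30.67 tcp [0.5565 0.2282 0.1612] yaw 13.5 tilt [-0. -0. -1.] gap 0.298 q [ 0.2   0.58  1.56 -0.    1.   -0.03]
(.4785,-.1854,.16) tot [-0.7682 -0.3444  0.0024] n 12 row [-0.064  -0.0287  0.0002]
```

Request:
servo_tool:
  commands: [-0.03,-0.013,0,0,0,0,-1,-0.055,-0.025,0,0,0,0,-1,-0.065,-0.029,0,0,0,0,-1,-0.065,-0.029,0,0,0,0,-1,-0.065,-0.029,0,0,0,0,-1,-0.065,-0.029,0,0,0,0,-1,-0.065,-0.029,0,0,0,0,-1]

```text
t: 31.25
tcp_pos: [0.5134, 0.0065, 0.1587]
tool_rot: [0.619, 0.785, -0.001, -0.002]
force: [0.3, -0.5, -0.6]
finger_gap: 0.297
gripper_force: 39.5
```

Request:
servo_tool:
  commands: [-0.065,-0.029,0,0,0,0,-1,-0.065,-0.029,0,0,0,0,-1,-0.065,-0.029,0,0,0,0,-1,-0.065,-0.029,0,0,0,0,-1,-0.055,-0.025,0,0,0,0,-1,-0.03,-0.013,0,0,0,0,-1,-0.012,-0.008,0,0,0,0,-1,0,0,0,0,0,0,-1,0,0,0,0,0,0,-1]

```text
t: 32.0
tcp_pos: [0.4774, -0.1837, 0.1598]
tool_rot: [0.62, 0.785, 0.0, -0.002]
force: [-0.2, 0.2, -0.6]
finger_gap: 0.3
gripper_force: 39.5
```

```bash
python3 go.py "(.4785,-.1854,.16)" "(.4785,-.1854,.036)"
python3 - <<'E'
from h import *
p=manip.snapshot("wrist"); cv2.imwrite("pics/w7.png",p["img"][:,:,::-1]); find(p,["mark_a","steel_block","dropper_bottle_mid"])
E
```

```text
t 32.0 tcp [ 0.4774 -0.1837  0.1598] yaw 13.4 tilt [-0.003  0.003 -1.   ] gap 0.3 q [-0.59  0.48  1.78  0.    0.88 -0.82]
(.4785,-.1854,.16) tot [-0.0038  0.0013 -0.0004] n 1 row [-0.0038  0.0013 -0.0004]
(.4785,-.1854,.036) tot [-0.0008  0.0006  0.248 ] n 4 row [-0.0002  0.0001  0.062 ]
mark_a 0.78 c [317.7 402.8] n 829 box [280. 383.  80.  39.] world [ 0.5089 -0.3365] boxc [ 0.5109 -0.3358]
mark_a 0.64 c [322.3 221.5] n 5887 box [280. 181.  82.  86.] world [ 0.4772 -0.1878] boxc [ 0.4771 -0.1899]
steel_block 0.68 c [322.4 221.5] n 6018 box [279. 179.  88.  88.] world [ 0.4769 -0.186 ] boxc [ 0.4775 -0.187 ]
dropper_bottle_mid 0.57 c [321.7 339.7] n 9401 box [283. 270.  78. 159.] world [ 0.4955 -0.2658] boxc [ 0.4974 -0.273 ]
dropper_bottle_mid 0.29 c [315.6 417.1] n 519 box [298. 401.  45.  31.] world [ 0.506 -0.33 ] boxc [ 0.5099 -0.3283]
```

View pics/w7.png

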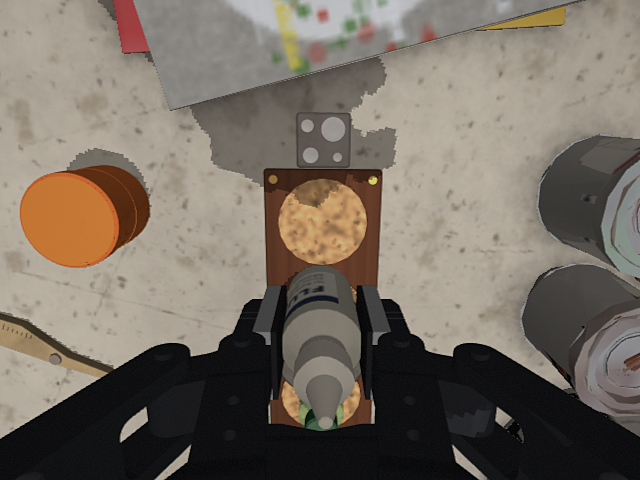

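I can't see the pot on b in this view, only what looks like cork at (350,290), so I'll check from above before descending.

Run:
```python
from h import *
a=manip.snapshot("top")["img"][170:320,310:490]; b=manip.snapshot("scene")["img"][110:260,210:390]
c=np.hstack([cv2.resize(x,(400,333),interpolation=cv2.INTER_CUBIC) for x in (a,b)])
cv2.imwrite("pics/c8.png",c[:,:,::-1])
```

```text
(no output)
```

View pics/c8.png

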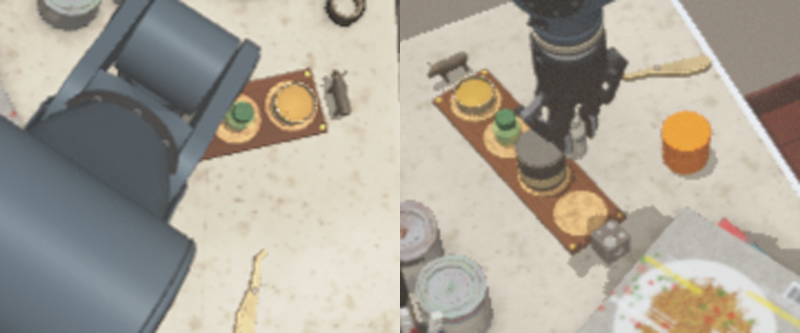

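Right half of the picture: the pot stands on b (540,160), green bottle on c (505,130), tin on d (475,95), and a is free at (580,212). The pot was only hidden behind the dropper bottle in the wrist view. Lower onto a.

Request:
servo_tool:
  commands: [0,0,0.03,0,0,0,-1,0,0,0.06,0,0,0,-1,0,0,0.07,0,0,0,-1,0,0,0.05,0,0,0,-1,0,0,0.02,0,0,0,-1,0,0,0.01,0,0,0,-1,0,0,0,0,0,0,-1,0,0,0,0,0,0,-1]

```text
t: 32.97
tcp_pos: [0.4793, -0.1851, 0.042]
tool_rot: [0.619, 0.785, 0.0, 0.001]
force: [-0.4, 0.7, -0.5]
finger_gap: 0.296
gripper_force: 39.5
```

```bash
python3 go.py "(.4785,-.1854,.0328)"
```

```text
t 32.97 tcp [ 0.4793 -0.1851  0.042 ] yaw 13.5 tilt [ 0.002 -0.001 -1.   ] gap 0.296 q [-0.59  0.69  1.85 -0.    0.6  -0.82]
(.4785,-.1854,.0328) tot [-0.0002 -0.0018  0.0184] n 1 row [-0.0002 -0.0018  0.0184]
```

Request:
servo_tool:
  commands: [0,-0.001,0.006,0,0,0,-1,0,0,0.005,0,0,0,-1,0,0,0.003,0,0,0,-1,0,0,0,0,0,0,-1]

```text
t: 33.3
tcp_pos: [0.4782, -0.185, 0.0345]
tool_rot: [0.619, 0.785, 0.0, 0.0]
force: [0.4, -0.2, -0.4]
finger_gap: 0.298
gripper_force: 39.5
```

Request:
servo_tool:
  commands: [0,0,0.003,0,0,0,-1,0,0,0,0,0,0,-1]

```text
t: 33.47
tcp_pos: [0.4782, -0.1851, 0.0328]
tool_rot: [0.619, 0.785, 0.0, 0.0]
force: [0.7, -0.1, 0.4]
finger_gap: 0.298
gripper_force: 39.5
```

Request:
servo_tool:
  commands: [0,0,0.002,0,0,0,-1,0,0,0,0,0,0,-1]

```text
t: 33.63
tcp_pos: [0.4783, -0.1851, 0.0328]
tool_rot: [0.619, 0.785, -0.0, 0.001]
force: [-1.2, 0.1, 8.7]
finger_gap: 0.298
gripper_force: 40.4
```

Contact at the expected height. I'll release slowly, go straight up, then move towards the robot's left to clear the view.

Request:
servo_tool:
  commands: [0,0,0,0,0,0,-0.3,0,0,0,0,0,0,-0.1,0,0,0,0,0,0,0.1,0,0,0,0,0,0,0.3,0,0,-0.01,0,0,0,0.6,0,0,-0.03,0,0,0,0.6,0,0,-0.06,0,0,0,0.6,0,0,-0.07,0,0,0,0.6,0,0,-0.07,0,0,0,0.6,0,0,-0.07,0,0,0,0.6,0,0,-0.04,0,0,0,0.6,0,0,0,0,0,0,0.6]

```text
t: 34.63
tcp_pos: [0.4806, -0.1865, 0.2117]
tool_rot: [0.619, 0.785, 0.0, 0.005]
force: [0.6, 0.2, 0.7]
finger_gap: 0.799
gripper_force: 0.0
```

Request:
servo_tool:
  commands: [0.03,0,0,0,0,0,0.6,0.06,0,0,0,0,0,0.6,0.07,0,0,0,0,0,0.6,0.07,0,0,0,0,0,0.6,0.07,0,0,0,0,0,0.6,0.07,0,0,0,0,0,0.6,0.07,0,0,0,0,0,0.6,0.07,0,0,0,0,0,0.6,0.06,0,0,0,0,0,0.6,0.03,0,0,0,0,0,0.6,0,0,0,0,0,0,0.6,0,0,0,0,0,0,0.6]

```text
t: 35.63
tcp_pos: [0.4062, 0.1077, 0.2055]
tool_rot: [0.618, 0.786, -0.001, -0.001]
force: [0.6, 0.2, -0.3]
finger_gap: 0.802
gripper_force: 0.0
```

Run:
```python
from h import *
H.update(dropper_bottle_mid=.045,black_pot_mid=.0375,ink_bottle_mid=.0295,amber_tin_mid=.019)
a=manip.snapshot("top"); print(manip.sense()["tcp_pos"]); find(a,["dropper_bottle_mid","black_pot_mid","ink_bottle_mid","amber_tin_mid"])
b=manip.snapshot("scene"); print(); find(b,["dropper_bottle_mid","black_pot_mid","ink_bottle_mid","amber_tin_mid"])
a=a["img"][170:290,310:490]; b=b["img"][110:230,210:390]
c=np.hstack([cv2.resize(x,(400,267),interpolation=cv2.INTER_CUBIC) for x in (a,b)])
cv2.imwrite("pics/c9.png",c[:,:,::-1])
```

```text
[0.40706215 0.10700828 0.20574312]
black_pot_mid 0.97 c [393.3 226.1] n 468 box [380. 212.  25.  28.] world [ 0.496  -0.2632] boxc [ 0.4973 -0.2623]
black_pot_mid 0.84 c [376.2 289.7] n 445 box [365. 277.  23.  26.] world [ 0.3257 -0.2141] boxc [ 0.3241 -0.215 ]
black_pot_mid 0.21 c [417.6 221.4] n 131 box [411. 213.  13.  16.] world [ 0.5093 -0.3292] boxc [ 0.5105 -0.3286]
ink_bottle_mid 0.45 c [417.8 221.4] n 158 box [410. 216.  14.  11.] world [ 0.5108 -0.3316] boxc [ 0.5092 -0.3305]
ink_bottle_mid 0.36 c [344.4 237.8] n 173 box [339. 234.  14.  13.] world [ 0.4654 -0.1319] boxc [ 0.4575 -0.1359]
amber_tin_mid 0.85 c [442.8 215.8] n 272 box [435. 211.  19.  15.] world [ 0.5286 -0.4033] boxc [ 0.5209 -0.4075]
amber_tin_mid 0.31 c [417.6 221.3] n 151 box [411. 217.  13.  11.] world [ 0.5131 -0.3335] boxc [ 0.5097 -0.3326]

dropper_bottle_mid 0.59 c [290.3 199.3] n 161 box [286. 187.  11.  22.] world [ 0.4794 -0.1865] boxc [ 0.4743 -0.1886]
dropper_bottle_mid 0.54 c [304.3 218.5] n 231 box [294. 211.  16.  19.] world [ 0.4718 -0.1175] boxc [ 0.4805 -0.1138]
dropper_bottle_mid 0.22 c [257.5 167. ] n 173 box [250. 160.  15.  18.] world [ 0.5157 -0.3195] boxc [ 0.5191 -0.3138]
dropper_bottle_mid 0.16 c [243.9 159.3] n 105 box [233. 150.  22.  14.] world [ 0.5387 -0.3595] boxc [ 0.5352 -0.3674]
black_pot_mid 0.73 c [273.  181.1] n 547 box [263. 164.  20.  31.] world [ 0.4951 -0.2641] boxc [ 0.4922 -0.2698]
black_pot_mid 0.66 c [338.2 173.6] n 547 box [331. 161.  21.  28.] world [ 0.3277 -0.2098] boxc [ 0.3207 -0.2008]
ink_bottle_mid 0.67 c [257.3 167.6] n 151 box [249. 160.  14.  18.] world [ 0.5135 -0.3293] boxc [ 0.5181 -0.3249]
amber_tin_mid 0.68 c [243.1 151.7] n 227 box [236. 142.  16.  19.] world [ 0.5257 -0.4047] boxc [ 0.5244 -0.4026]
```

View pics/c9.png

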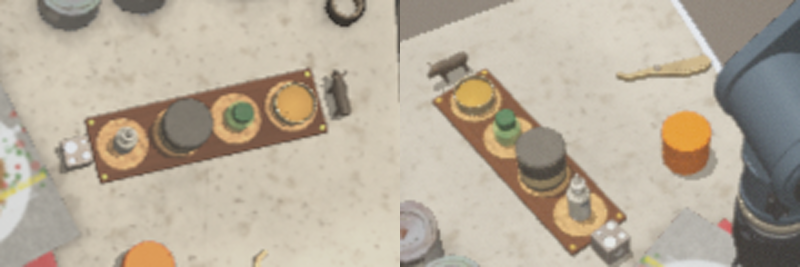

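Both views show all four upright on their discs in the right order from the steel block: dropper (125,138), pot (187,125), green bottle (240,115), tin (293,102). Each measures within about 5 mm of its disc centre, and the arm is clear.

```bash
python3 -c "
from station import manip
print(manip.sign_off())"
```

```text
the job is handed in; nothing more can be done
None
```

The job is handed in: counted from the steel block, the dropper bottle, black pot, green bottle and brass tin stand upright on discs a to d, each measured within about 5 mm of its disc's middle; the hand-in reported no verdict.

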